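# Rack the drum sanders in order of size

### The job

Put the drill press's four drum sanders away on the wooden rack: one standing upright on the middle of each black spot, in order of thickness, with the thinnest on the spot beside the red button and the thickest at the other end. Do not knock any of them over, and leave the bowl of beads where it is.

Things in the scene. Friction and masses are not known exactly. Their poses are not given: they have to be found in the camera images.
- drum_28_center (a point): Centre of the thinnest drum sander: an upright drum of reddish-brown abrasive, 28 mm in diameter and 50 mm high, grey on top, with a bare steel shank 10 mm in diameter rising 36 mm from the middle of its top (86 mm high in all). It stands loose on its flat end. This point is on its axis, 43 mm above its foot (half-way up, so 7 mm below the drum's top); z points up along the shank. Round, so its yaw does not matter. It weighs at most 0.3 kg.
- drum_38_center (a point): Centre of the second thinnest drum sander: an upright drum of reddish-brown abrasive, 38 mm in diameter and 50 mm high, grey on top, with a bare steel shank 10 mm in diameter rising 36 mm from the middle of its top (86 mm high in all). It stands loose on its flat end. This point is on its axis, 43 mm above its foot (half-way up, so 7 mm below the drum's top); z points up along the shank. Round, so its yaw does not matter. It weighs at most 0.3 kg.
- drum_48_center (a point): Centre of the second thickest drum sander: an upright drum of reddish-brown abrasive, 48 mm in diameter and 50 mm high, grey on top, with a bare steel shank 10 mm in diameter rising 36 mm from the middle of its top (86 mm high in all). It stands loose on its flat end. This point is on its axis, 43 mm above its foot (half-way up, so 7 mm below the drum's top); z points up along the shank. Round, so its yaw does not matter. It weighs at most 0.3 kg.
- drum_58_center (a point): Centre of the thickest drum sander: an upright drum of reddish-brown abrasive, 58 mm in diameter and 50 mm high, grey on top, with a bare steel shank 10 mm in diameter rising 36 mm from the middle of its top (86 mm high in all). It stands loose on its flat end. This point is on its axis, 43 mm above its foot (half-way up, so 7 mm below the drum's top); z points up along the shank. Round, so its yaw does not matter. It weighs at most 0.3 kg.
- spot_1: A black round spot, 64 mm across, painted flat on the rack (an end spot of the row). The rack is a fixed pale wooden plank, 370 x 75 mm and 12 mm thick, with four such spots in a straight row, 75 mm apart, in the order spot_1, 2, 3, 4. Origin: the spot's centre on the plank's top face; y points along the row from spot_1 towards spot_4, x across the plank, z up.
- spot_2: A black round spot, 64 mm across, painted flat on the rack (an inner spot, next to spot_1). The rack is a fixed pale wooden plank, 370 x 75 mm and 12 mm thick, with four such spots in a straight row, 75 mm apart, in the order spot_1, 2, 3, 4. Origin: the spot's centre on the plank's top face; y points along the row from spot_1 towards spot_4, x across the plank, z up.
- spot_3: A black round spot, 64 mm across, painted flat on the rack (an inner spot, next to spot_4). The rack is a fixed pale wooden plank, 370 x 75 mm and 12 mm thick, with four such spots in a straight row, 75 mm apart, in the order spot_1, 2, 3, 4. Origin: the spot's centre on the plank's top face; y points along the row from spot_1 towards spot_4, x across the plank, z up.
- spot_4: A black round spot, 64 mm across, painted flat on the rack (the other end spot of the row). The rack is a fixed pale wooden plank, 370 x 75 mm and 12 mm thick, with four such spots in a straight row, 75 mm apart, in the order spot_1, 2, 3, 4. Origin: the spot's centre on the plank's top face; y points along the row from spot_1 towards spot_4, x across the plank, z up.
- red_button: Red round button, 26 mm across and 10 mm high, fixed on one end of the rack in line with the spots, 55 mm from the nearest spot's centre; it marks the end for the thinnest drum and may be beside spot_1 or beside spot_4 (a like black button is at the other end). Origin: centre of its underside.
- bead_bowl: Loose white bowl of beads, 100 mm across and 35 mm high, standing beside the work; a bystander. Origin: centre of its foot.

How it is judged:
At the end, for the whole second after the job is handed in: All four drums stand on the rack (foot on its face within 5 mm, upright within 0.12 rad), at rest (slower than 0.02 m/s), each axis within 13 mm of its spot's centre; counted from the red button's end they are the 28, 38, 48 and 58 mm drum (((horizontal distance between red_button and spot_1 below 0.1 m and horizontal distance between drum_28_center and spot_1 below 0.013 m and horizontal distance between drum_38_center and spot_2 below 0.013 m and horizontal distance between drum_48_center and spot_3 below 0.013 m and horizontal distance between drum_58_center and spot_4 below 0.013 m) or (horizontal distance between red_button and spot_4 below 0.1 m and horizontal distance between drum_28_center and spot_4 below 0.013 m and horizontal distance between drum_38_center and spot_3 below 0.013 m and horizontal distance between drum_48_center and spot_2 below 0.013 m and horizontal distance between drum_58_center and spot_1 below 0.013 m)) and angle between each of drum_28_center, drum_38_center, drum_48_center, drum_58_center's own z axis and vertical below 0.12 rad and z of drum_28_center in the frame of spot_1 between 0.038 and 0.048 m and linear speed of each of drum_28, drum_38, drum_48, drum_58 below 0.02 m/s and z of drum_38_center in the frame of spot_1 between 0.038 and 0.048 m and z of drum_48_center in the frame of spot_1 between 0.038 and 0.048 m and z of drum_58_center in the frame of spot_1 between 0.038 and 0.048 m); the robot touches nothing.
It fails at once if a drum is knocked over (leaning more than 1.2 rad) (angle between any of drum_28_center, drum_38_center, drum_48_center, drum_58_center's own z axis and vertical above 1.2 rad).
It fails at once if the bowl of beads is moved by more than 20 mm (distance of bead_bowl from where it was at the start of the episode above 0.02 m).
It also fails if it takes over 93 s, if anything falls off the work surface, if the arm or the gripper's body presses on something with over 40 N, if the wrist force passes 120 N, or if a joint passes its speed limit or range.

### The arm

A 7-joint arm with a two-finger parallel gripper is mounted at the origin on the work surface. World frame = base frame: x ahead of the robot, y to its left, z up, the work surface at z = 0. Lengths are in m, angles in rad, forces in N, time in s.
With the tool pointing down it reaches from about 0.4 to 0.85 m from the base axis. Payload 4.5 kg.
Tool frame: the origin (TCP) lies midway between the tips of the shut fingers; the grasp point (between the pads) lies behind it (r.grip_point_offset is the z of the grasp point in the tool frame, in m); z points along the fingers, y is the line along which they close (so a half turn about z gives the same grasp; the last joint's range is limited). The gripper opens to 88 mm and grips with 3 to 60 N. Pads are 18 mm wide; open, the fingers measure 123 mm over their backs; the gripper's body (75 mm by 187 mm) begins 45 mm behind the grasp point.
Start: joints at [-1.086, 0.689, -0.195, 1.565, 0.157, 0.902, -0.215], TCP at [0.272, 0.563, 0.239] pointing down, gripper open.
Joint ranges: [-3.01, 3.01], [-0.46, 2.08], [-1.47, 1.51], [0.13, 2.56], [-1, 4.14], [0.04, 2.09], [-2.66, 2.66]. Speed limits (rad/s): [2.57, 2.57, 3.14, 3.14, 3.14, 3.14, 3.14].

### API

Orientations are given as a unit quaternion [x, y, z, w].
In Python, from plant import r, optics, workorder gives the robot as it stands.
- The arm moves only by the shell command python3 -m creep 'ROWS' [FORCE]. ROWS is JSON, a list of rows, each an object of numbers: "grip": the gripper command: -1 is shut, 1 is fully open, values between are in proportion; "tx", "ty", "tz": the shift along the tool's x, y, z in cm; "spin": the turn about the tool's z in degrees. In form: [{"grip": .., "tx": .., "ty": .., "tz": .., "spin": ..}, ...]. A call has 1 to 8 rows; each row shifts and turns the commanded pose from where the row before left it, along the tool's axes as they then stand; what a row does not reach is not made up. A row lasts 1/12 s, in which the tool goes at most 41.7 mm and 7.16 degrees, less where a joint would pass 70% of its speed; a pose out of reach is approached as far as the arm can. A call with a gripper value outside its range is refused whole. The fingers move at their own pace and stop on an object; FORCE is the grip in N (left out, the last holds). Time passes only in rows, so rows that do not move let the fingers close. It gives the time, the measured TCP pose, the force, the opening and the grip force at its end, in the units of the state.
- r.get_state(): the state, without advancing time (a new reading comes with each control period).
- optics.snapshot(name): name is "side" or "top" or "wrist"; returns (picture, depth): 420x560x3 uint8, red, green, blue; 420x560 float32, m along the optical axis (not along the pixel's ray), 0 where there is no reading.
- optics.get_calibration(name): a dict with "fx", "fy", "cx", "cy" (pixels), "D" ([k1, k2, p1, p2, k3] as OpenCV has them; the pictures are not rectified), "extrinsics" (4x4, takes a point from world to camera coordinates). Camera axes: x right, y down, z forward; pixel columns grow to the right and rows downward; lengths in m; the calibration is good to about 2 mm. A picture is of the moment at which its call begins: read the wrist's pose just before it. get_calibration takes no time and is no camera call; for the wrist camera it gives the pose at the moment of the call.
- workorder.finish_job(): hands the job in; it is judged then, once.
The state is a dict: "clock": time; "q": joint angles; "qd": joint speeds; "joint_torque": joint torques, N m; "tool_pos": TCP position; "eef_rot": TCP orientation; "contact_force": force on the tool from outside, world axes, zero at the start; "moment": the same for the moment, N m; "opening": opening from 0.0 (shut) to 1.0 (fully open); "finger_force": force on a finger pad.
Only numpy, scipy, OpenCV 4.12 (cv2) and the standard library are available. Lean on these libraries where they do the work, as an engineer would, in place of code of your own. Each camera call takes 0.05 s, during which the arm holds its last target. There are 200 camera calls.

## Working session

There is one attempt and no reset: what is moved stays moved. The work goes in short steps, Python scripts to look and compute and a shell command to move; the robot and the scene stay as the last step left them, time stands still between calls to the robot, and variables do not carry over. Pictures are saved under pics/ and viewed, at most 14 in all, crops included, and the job is handed in when it is done.

```bash
mkdir -p pics; ls; python3 - <<'E'
from plant import r, optics, workorder
import cv2,numpy as np
for n in ["top","side"]:
    p,d=optics.snapshot(n); cv2.imwrite(f"pics/{n}0.png",p[:,:,::-1]); np.save(f"pics/{n}0.npy",d)
    c=optics.get_calibration(n); print(n,c["fx"],c["cx"],c["D"],np.round(c["extrinsics"],3).tolist())
s=r.get_state(); print(s, r.grip_point_offset)
E
```

```text
pics
top 450.03977764548125 278.7161179600233 [-0.04773551  0.          0.          0.          0.        ] [[-0.037, -0.999, -0.004, 0.124], [-0.975, 0.037, -0.218, 0.558], [0.218, -0.004, -0.976, 1.01], [0.0, 0.0, 0.0, 1.0]]
side 391.23610632338523 283.66624905657864 [0.03423366 0.         0.         0.         0.        ] [[0.854, -0.521, -0.016, -0.41], [-0.347, -0.546, -0.763, 0.281], [0.389, 0.657, -0.646, 0.519], [0.0, 0.0, 0.0, 1.0]]
{'clock': 0.1, 'q': array([-1.08621447,  0.68989784, -0.19450366,  1.56620083,  0.15728161,
        0.90247647, -0.21508857]), 'qd': array([ 0.0017331 , -0.00222535, -0.00127558, -0.00194813, -0.00018945,
        0.00182227, -0.00132653]), 'joint_torque': array([-3.38708080e-03, -5.28500390e+01, -1.27131332e+00, -1.53838331e+01,
       -5.24830772e-02,  2.00328665e-03,  3.23336758e-05]), 'tool_pos': array([0.27209834, 0.56205916, 0.23800166]), 'eef_rot': array([ 2.23458674e-01,  9.74713078e-01, -7.87825314e-04, -1.25247289e-04]), 'contact_force': array([ 0.58879701, -1.46791195, -0.64406766]), 'moment': array([ 0.04919827, -0.02570747, -0.01581621]), 'finger_force': 0.0, 'opening': 0.9967150252163415} -0.0187
```

View pics/top0.png

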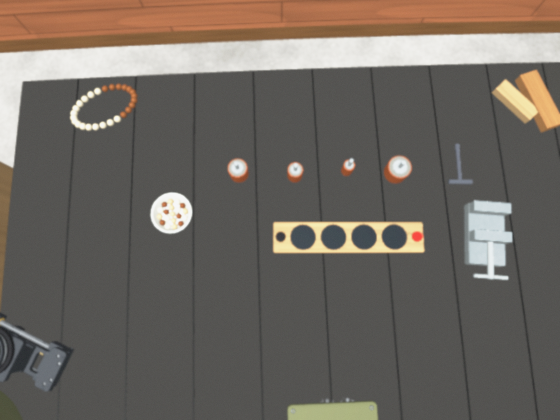

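View pics/side0.png

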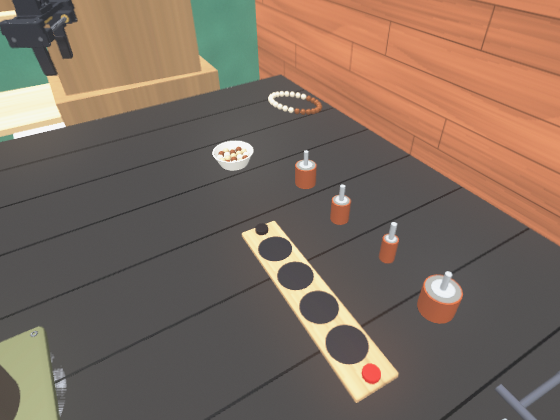

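The top view shows the drums (48, 38, 28 and 58 mm) at about (237,170), (295,171), (349,165) and (399,168). The spots are at (303/333/364/394, 237), the red button at (417,236) and the bowl at (171,213). The side view agrees. Next I measure these positions.

```bash
cat > h.py <<'E'
import numpy as np, cv2
from plant import r, optics
def rays(n,uv,c=None):
    c=c or optics.get_calibration(n)
    K=np.array([[c["fx"],0,c["cx"]],[0,c["fy"],c["cy"]],[0,0,1]])
    p=cv2.undistortPoints(np.float64(uv).reshape(-1,1,2),K,np.float64(c["D"])).reshape(-1,2)
    T=np.array(c["extrinsics"]); R=T[:3,:3]
    return -R.T@T[:3,3], np.c_[p,np.ones(len(p))]@R
def plane(n,uv,z,c=None):
    o,d=rays(n,uv,c); return (o+d*((z-o[2])/d[:,2])[:,None])[:,:2]
def blobs(m,a=15):
    k,l,s,c=cv2.connectedComponentsWithStats(m.astype(np.uint8))
    return [(l==i,s[i]) for i in range(1,k) if s[i][4]>=a]
def circ(n,mask,z):
    v,u=np.nonzero(mask); h=cv2.convexHull(np.c_[u,v].astype(np.int32)).reshape(-1,2)
    P=plane(n,h,z).astype(np.float32); return cv2.minEnclosingCircle(P)
def measure(n,p,verbose=True):
    hsv=cv2.cvtColor(p,cv2.COLOR_RGB2HSV).astype(int); H,S,V=hsv[...,0],hsv[...,1],hsv[...,2]
    return H,S,V
E
python3 - <<'E'
from h import *
for n in ["top","side"]:
    p=cv2.imread(f"pics/{n}0.png")[:,:,::-1].copy(); H,S,V=measure(n,p)
    x0=220 if n=="top" else 210
    roi=np.zeros(V.shape,bool)
    if n=="top": roi[145:262,215:432]=1
    else: roi[140:400,235:475]=1
    print(n)
    red=(S>130)&((H<12)|(H>172))&(V>60)&roi
    for m,s in blobs(red,20): print("red",s.tolist(),np.round(circ(n,m,0.025),4).tolist() if 0 else '')
    grey=(S<70)&(V>110)&roi
    for m,s in blobs(grey,12):
        c,rad=circ(n,m,0.05); v,u=np.nonzero(m); print("grey",s.tolist(),np.round(plane(n,[[u.mean(),v.mean()]],.05)[0],4),"enc",np.round(c,4),round(rad*2,4))
    wood=(S>60)&(H>12)&(H<35)&(V>130)&roi
    W=max(blobs(wood,200),key=lambda b:b[1][4])[0]
    cs,_=cv2.findContours(W.astype(np.uint8),cv2.RETR_CCOMP,cv2.CHAIN_APPROX_NONE)
    for c in cs:
        if cv2.contourArea(c)>40:
            (cx,cy),ax,_=cv2.fitEllipse(c); print("wood",round(cx,1),round(cy,1),np.round(ax,1),np.round(plane(n,[[cx,cy]],.012)[0],4))
E
```

```text
top
red [384, 163, 21, 20, 147] 
red [341, 165, 12, 11, 62] 
red [230, 170, 18, 12, 90] 
red [288, 173, 14, 9, 68] 
red [412, 231, 11, 11, 91] 
grey [390, 155, 21, 22, 344] [ 0.649  -0.1982] enc [ 0.6513 -0.1986] 0.0573
grey [229, 159, 17, 17, 225] [0.6614 0.2019] enc [0.6618 0.2013] 0.0429
grey [345, 158, 10, 11, 83] [ 0.6615 -0.0752] enc [ 0.6619 -0.0764] 0.0304
grey [289, 163, 13, 13, 134] [0.6513 0.0597] enc [0.6516 0.0596] 0.0324
grey [272, 221, 4, 31, 32] [0.4892 0.1211] enc [0.4882 0.118 ] 0.0723
grey [310, 224, 16, 2, 29] [0.5117 0.0127] enc [0.5129 0.0122] 0.036
grey [341, 224, 11, 3, 16] [ 0.5081 -0.056 ] enc [ 0.509  -0.0557] 0.0241
grey [336, 253, 50, 1, 50] [ 0.4398 -0.0852] enc [ 0.4398 -0.0853] 0.1158
grey [389, 253, 27, 1, 27] [ 0.4359 -0.1833] enc [ 0.4359 -0.1833] 0.0619
wood 342.5 236.9 [ 34.8 192.6] [ 0.4849 -0.051 ]
wood 280.2 236.2 [ 9.7 10.2] [0.4926 0.1019]
wood 393.8 236.5 [24.5 25.8] [ 0.4811 -0.1773]
wood 363.5 236.5 [24.7 25.8] [ 0.4839 -0.1025]
wood 333.0 236.6 [25.  25.7] [ 0.4866 -0.0276]
wood 302.5 236.6 [25.  25.5] [0.4894 0.0473]
side
red [389, 140, 
[... 599 characters left out ...]
 0.0673
grey [338, 301, 23, 28, 202] [ 0.4926 -0.1576] enc [ 0.4982 -0.1567] 0.0536
grey [367, 339, 27, 41, 372] [ 0.4857 -0.2354] enc [ 0.4865 -0.23  ] 0.058
grey [352, 357, 27, 33, 161] [ 0.4566 -0.2368] enc [ 0.4623 -0.2382] 0.0427
wood 328.4 322.6 [ 50.3 261.6] [ 0.4812 -0.1334]
wood 370.8 373.2 [19.9 22.5] [ 0.4832 -0.2293]
wood 349.3 380.7 [ 8.  55.5] [ 0.4511 -0.2221]
wood 346.6 344.1 [38.6 44.5] [ 0.4823 -0.1771]
wood 318.7 333.8 [ 5. 26.] [ 0.4571 -0.1414]
wood 345.2 315.7 [ 8.6 23.7] [ 0.5111 -0.1373]
wood 318.7 306.9 [33.3 39.9] [ 0.4851 -0.1018]
wood 320.7 283.2 [ 7.4 27.7] [ 0.516  -0.0641]
wood 253.4 239.4 [ 6.3 20.9] [0.4684 0.0912]
wood 285.0 259.7 [33.4 77.5] [0.4925 0.0142]
```

Spots from the red end, as (x, y) in metres: (0.4815,-0.177), (0.484,-0.102), (0.487,-0.0275), (0.490,0.0475). I'll grip each drum by its shank, starting with the 48 mm drum at (0.662,0.201).

```bash
python3 -m creep '[{"grip":0.1,"spin":-6.45},{"grip":0.1,"spin":-6.45},{"grip":0.1,"spin":-6.45},{"grip":0.1,"spin":-6.45},{"grip":0.1,"tx":-2.4,"ty":-2.2},{"grip":0.1,"tx":-2.4,"ty":-2.2},{"grip":0.1,"tx":-2.4,"ty":-2.2},{"grip":0.1,"tx":-2.4,"ty":-2.2}]' 40
python3 -m creep '[{"grip":0.1,"tx":-2.4,"ty":-2.2},{"grip":0.1,"tx":-2.4,"ty":-2.2},{"grip":0.1,"tx":-2.4,"ty":-2.2},{"grip":0.1,"tx":-2.4,"ty":-2.2},{"grip":0.1,"tx":-2.4,"ty":-2.2},{"grip":0.1,"tx":-2.4,"ty":-2.2},{"grip":0.1,"tx":-2.4,"ty":-2.2},{"grip":0.1}]'
```

```text
$[0]: bad value
$[0]: bad value
```

```bash
python3 -m creep '[{"grip":0.1,"tx":0,"ty":0,"tz":0,"spin":-6.45},{"grip":0.1,"tx":0,"ty":0,"tz":0,"spin":-6.45},{"grip":0.1,"tx":0,"ty":0,"tz":0,"spin":-6.45},{"grip":0.1,"tx":0,"ty":0,"tz":0,"spin":-6.45},{"grip":0.1,"tx":0,"ty":0,"tz":0,"spin":0}]' 40; python3 -c "
from h import *
s=r.get_state();print(s['clock'],s['tool_pos'],s['eef_rot'],s['opening'])"
```

```text
clock: 0.52
tool_pos: [0.2723, 0.5621, 0.2382]
eef_rot: [-0.001, 1.0, -0.0, -0.0]
contact_force: [-0.4, 0.1, -0.4]
opening: 0.642
finger_force: 0.0
0.5167 [0.27234557 0.56213641 0.23819001] [-1.06442753e-03  9.99999265e-01 -4.36338498e-04 -3.84070387e-04] 0.6421563673073626
```

Orientation is as wanted: tool x is world −x, tool y is world +y, and tool z points down. Now I move above the 48 mm drum.

```bash
python3 -m creep '[{"grip":0.1,"tx":-2.4,"ty":-2.2,"tz":0,"spin":0},{"grip":0.1,"tx":-2.4,"ty":-2.2,"tz":0,"spin":0},{"grip":0.1,"tx":-2.4,"ty":-2.2,"tz":0,"spin":0},{"grip":0.1,"tx":-2.4,"ty":-2.2,"tz":0,"spin":0},{"grip":0.1,"tx":-2.4,"ty":-2.2,"tz":0,"spin":0},{"grip":0.1,"tx":-2.4,"ty":-2.2,"tz":0,"spin":0},{"grip":0.1,"tx":-2.4,"ty":-2.2,"tz":0,"spin":0},{"grip":0.1,"tx":-2.4,"ty":-2.2,"tz":0,"spin":0}]'
python3 -m creep '[{"grip":0.1,"tx":-2.4,"ty":-2.2,"tz":0,"spin":0},{"grip":0.1,"tx":-2.4,"ty":-2.2,"tz":0,"spin":0},{"grip":0.1,"tx":-2.4,"ty":-2.2,"tz":0,"spin":0},{"grip":0.1,"tx":-2.4,"ty":-2.2,"tz":0,"spin":0},{"grip":0.1,"tx":-2.4,"ty":-2.2,"tz":0,"spin":0},{"grip":0.1,"tx":-2.4,"ty":-2.2,"tz":0,"spin":0},{"grip":0.1,"tx":-2.4,"ty":-2.2,"tz":0,"spin":0},{"grip":0.1,"tx":0,"ty":0,"tz":0,"spin":0}]'
python3 - <<'E'
from h import *
c=optics.get_calibration("wrist"); p,d=optics.snapshot("wrist"); cv2.imwrite("pics/w1.png",p[:,:,::-1]); np.save("pics/w1.npy",d)
import pickle; pickle.dump(c,open("pics/w1.pkl","wb")); print(r.get_state()["tool_pos"], c["fx"], np.round(c["extrinsics"],3).tolist())
E
```

```text
clock: 1.18
tool_pos: [0.4651, 0.3851, 0.2385]
eef_rot: [0.002, 1.0, -0.0, -0.0]
contact_force: [0.3, 0.9, 0.3]
opening: 0.549
finger_force: 0.0
clock: 1.85
tool_pos: [0.6378, 0.2237, 0.2377]
eef_rot: [0.007, 1.0, -0.003, 0.002]
contact_force: [0.5, -1.2, -0.8]
opening: 0.55
finger_force: 0.0
[0.63499482 0.22736765 0.23776063] 372.87254985200263 [[0.014, 1.0, -0.005, -0.233], [0.963, -0.012, 0.269, -0.648], [0.269, -0.009, -0.963, 0.219], [0.0, 0.0, 0.0, 1.0]]
```

View pics/w1.png

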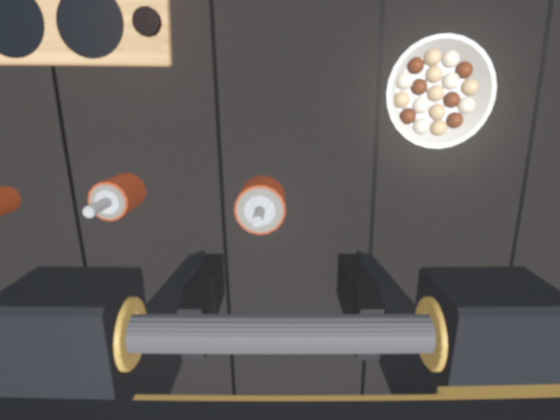

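The wrist view shows the 48 mm drum's top at about (260,210), the 38 mm drum's top at (108,201) and the bowl at (441,92). I now refine the drum positions from it.

```bash
cat >> h.py <<'E'
def wrist_drums(p,c,near=None):
    H,S,V=measure("wrist",p); roi=np.zeros(V.shape,bool); roi[:245]=1
    if near is None: near=roi
    g=(S<60)&(V>120)&roi; out=[]
    for m,s in blobs(g,150):
        v,u=np.nonzero(m); h=cv2.convexHull(np.c_[u,v].astype(np.int32)).reshape(-1,2)
        q,rad=cv2.minEnclosingCircle(plane("wrist",h,.05,c).astype(np.float32))
        out.append((s.tolist(),np.round(q,4),round(2*rad,4),np.round(plane("wrist",h,.05,c).min(0),4),np.round(plane("wrist",h,.05,c).max(0),4)))
    return out
E
python3 - <<'E'
from h import *
import pickle
c=pickle.load(open("pics/w1.pkl","rb"))
for o in wrist_drums(cv2.imread("pics/w1.png")[:,:,::-1].copy(),c): print(*o)
s=r.get_state(); print(s["tool_pos"],s["eef_rot"])
E
```

```text
[385, 32, 113, 118, 9356] [0.5584 0.3632] 0.0982 [0.51   0.3146] [0.6067 0.412 ]
[82, 185, 43, 34, 1075] [0.6539 0.0568] 0.0446 [0.6353 0.0364] [0.6671 0.0783]
[237, 188, 46, 45, 1599] [0.6613 0.204 ] 0.0428 [0.6401 0.1831] [0.6826 0.2252]
[0.63499482 0.22736765 0.23776063] [ 5.58249390e-03  9.99983049e-01 -1.56456199e-03  5.37563664e-04]
```

```bash
python3 -m creep '[{"grip":0.1,"tx":-1.3,"ty":-1.2,"tz":2,"spin":0},{"grip":0.1,"tx":-1.3,"ty":-1.2,"tz":2,"spin":0},{"grip":0.1,"tx":0,"ty":0,"tz":2.5,"spin":0},{"grip":0.1,"tx":0,"ty":0,"tz":2.5,"spin":0},{"grip":0.1,"tx":0,"ty":0,"tz":2.5,"spin":0},{"grip":0.1,"tx":0,"ty":0,"tz":0,"spin":0},{"grip":0.1,"tx":0,"ty":0,"tz":0,"spin":0},{"grip":0.1,"tx":0,"ty":0,"tz":0,"spin":0}]'
```

```text
clock: 2.57
tool_pos: [0.6584, 0.2098, 0.1251]
eef_rot: [0.0, 1.0, 0.001, 0.001]
contact_force: [-0.4, -0.1, 0.5]
opening: 0.548
finger_force: 0.0
```

```bash
python3 -m creep '[{"grip":0.1,"tx":-0.3,"ty":-0.65,"tz":0,"spin":0},{"grip":0.1,"tx":0,"ty":0,"tz":0,"spin":0},{"grip":0.1,"tx":0,"ty":0,"tz":2,"spin":0},{"grip":0.1,"tx":0,"ty":0,"tz":2,"spin":0},{"grip":0.1,"tx":0,"ty":0,"tz":2,"spin":0},{"grip":0.1,"tx":0,"ty":0,"tz":1,"spin":0},{"grip":0.1,"tx":0,"ty":0,"tz":0,"spin":0},{"grip":0.1,"tx":0,"ty":0,"tz":0,"spin":0}]'
python3 -m creep '[{"grip":-1,"tx":0,"ty":0,"tz":0,"spin":0},{"grip":-1,"tx":0,"ty":0,"tz":0,"spin":0},{"grip":-1,"tx":0,"ty":0,"tz":0,"spin":0},{"grip":-1,"tx":0,"ty":0,"tz":0,"spin":0},{"grip":-1,"tx":0,"ty":0,"tz":0,"spin":0},{"grip":-1,"tx":0,"ty":0,"tz":0,"spin":0},{"grip":-1,"tx":0,"ty":0,"tz":0,"spin":0},{"grip":-1,"tx":0,"ty":0,"tz":0,"spin":0}]' 40
```

```text
clock: 3.23
tool_pos: [0.6615, 0.2018, 0.0543]
eef_rot: [0.001, 1.0, 0.0, 0.0]
contact_force: [0.0, 0.1, 0.5]
opening: 0.547
finger_force: 0.0
clock: 3.9
tool_pos: [0.6612, 0.2022, 0.0538]
eef_rot: [0.0, 1.0, 0.0, 0.0]
contact_force: [-0.2, -0.3, 0.9]
opening: 0.104
finger_force: 40.0
```

```bash
python3 -m creep '[{"grip":-1,"tx":0,"ty":0,"tz":-1,"spin":0},{"grip":-1,"tx":0,"ty":0,"tz":-2,"spin":0},{"grip":-1,"tx":0,"ty":0,"tz":-2.5,"spin":0},{"grip":-1,"tx":0,"ty":0,"tz":-2.5,"spin":0},{"grip":-1,"tx":0,"ty":0,"tz":-2.5,"spin":0},{"grip":-1,"tx":0,"ty":0,"tz":-2.5,"spin":0},{"grip":-1,"tx":0,"ty":0,"tz":-1,"spin":0},{"grip":-1,"tx":0,"ty":0,"tz":0,"spin":0}]'
python3 - <<'E'
from h import *
p,d=optics.snapshot("side"); cv2.imwrite("pics/s1.png",p[:,:,::-1])
E
```

```text
clock: 4.57
tool_pos: [0.6627, 0.2025, 0.1969]
eef_rot: [0.0, 1.0, 0.001, 0.003]
contact_force: [-0.1, 1.3, -2.8]
opening: 0.102
finger_force: 40.0
```

View pics/s1.png

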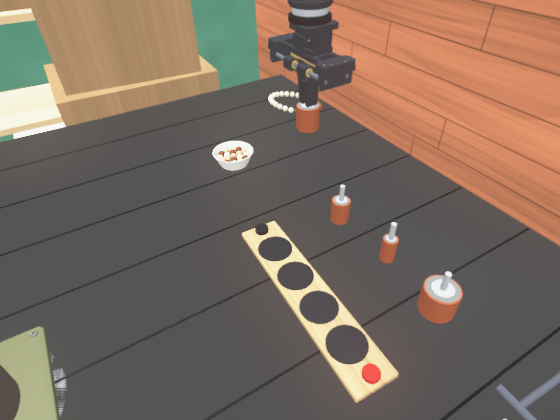

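The 48 mm drum hangs upright in the gripper at about (308,116), and the other three are untouched. Now I carry it to the third spot from the red end.

```bash
python3 -m creep '[{"grip":-1,"tx":1,"ty":-1.3,"tz":0,"spin":0},{"grip":-1,"tx":1.8,"ty":-2.4,"tz":0,"spin":0},{"grip":-1,"tx":1.8,"ty":-2.4,"tz":0,"spin":0},{"grip":-1,"tx":1.8,"ty":-2.4,"tz":0,"spin":0},{"grip":-1,"tx":1.8,"ty":-2.4,"tz":0,"spin":0},{"grip":-1,"tx":1.8,"ty":-2.4,"tz":0,"spin":0},{"grip":-1,"tx":1.8,"ty":-2.4,"tz":0,"spin":0},{"grip":-1,"tx":1.8,"ty":-2.4,"tz":0,"spin":0}]'
python3 -m creep '[{"grip":-1,"tx":1.8,"ty":-2.4,"tz":0,"spin":0},{"grip":-1,"tx":1.8,"ty":-2.4,"tz":0,"spin":0},{"grip":-1,"tx":0.9,"ty":-0.8,"tz":0,"spin":0},{"grip":-1,"tx":0,"ty":0,"tz":0,"spin":0},{"grip":-1,"tx":0,"ty":0,"tz":0,"spin":0},{"grip":-1,"tx":0,"ty":0,"tz":0,"spin":0},{"grip":-1,"tx":0,"ty":0,"tz":0,"spin":0}]'
```

```text
clock: 5.28
tool_pos: [0.5225, 0.0196, 0.192]
eef_rot: [0.0, 1.0, -0.0, -0.002]
contact_force: [1.4, -0.6, -1.7]
opening: 0.097
finger_force: 40.0
clock: 5.87
tool_pos: [0.4813, -0.0331, 0.1936]
eef_rot: [-0.001, 1.0, 0.001, 0.001]
contact_force: [0.5, 0.8, -1.8]
opening: 0.096
finger_force: 40.0
```

```bash
python3 -m creep '[{"grip":-1,"tx":-0.57,"ty":0.56,"tz":1,"spin":0},{"grip":-1,"tx":0,"ty":0,"tz":2.5,"spin":0},{"grip":-1,"tx":0,"ty":0,"tz":2.5,"spin":0},{"grip":-1,"tx":0,"ty":0,"tz":2.5,"spin":0},{"grip":-1,"tx":0,"ty":0,"tz":2,"spin":0},{"grip":-1,"tx":0,"ty":0,"tz":1.2,"spin":0},{"grip":-1,"tx":0,"ty":0,"tz":0,"spin":0},{"grip":-1,"tx":0,"ty":0,"tz":0,"spin":0}]'
python3 -m creep '[{"grip":-1,"tx":0,"ty":0,"tz":0.3,"spin":0},{"grip":-1,"tx":0,"ty":0,"tz":0.3,"spin":0},{"grip":-1,"tx":0,"ty":0,"tz":0.2,"spin":0},{"grip":-1,"tx":0,"ty":0,"tz":0.1,"spin":0},{"grip":-1,"tx":0,"ty":0,"tz":0,"spin":0},{"grip":-1,"tx":0,"ty":0,"tz":0,"spin":0}]'
```

```text
clock: 6.53
tool_pos: [0.486, -0.0281, 0.0758]
eef_rot: [-0.001, 1.0, 0.0, -0.001]
contact_force: [-0.2, 0.5, -1.8]
opening: 0.094
finger_force: 40.0
clock: 7.03
tool_pos: [0.4858, -0.0295, 0.0679]
eef_rot: [0.0, 1.0, 0.0, 0.0]
contact_force: [0.7, -0.2, -1.8]
opening: 0.098
finger_force: 40.0
```

```bash
python3 -m creep '[{"grip":-1,"tx":-0.1,"ty":0.15,"tz":0.2,"spin":0},{"grip":-1,"tx":0,"ty":0,"tz":0.1,"spin":0},{"grip":-1,"tx":0,"ty":0,"tz":0,"spin":0},{"grip":-1,"tx":0,"ty":0,"tz":0,"spin":0}]'
```

```text
clock: 7.37
tool_pos: [0.487, -0.0278, 0.0656]
eef_rot: [0.0, 1.0, -0.0, 0.001]
contact_force: [-1.4, 0.2, 7.7]
opening: 0.096
finger_force: 40.0
```

```bash
python3 -m creep '[{"grip":0.1,"tx":0,"ty":0,"tz":0,"spin":0},{"grip":0.1,"tx":0,"ty":0,"tz":0,"spin":0},{"grip":0.1,"tx":0,"ty":0,"tz":0,"spin":0},{"grip":0.1,"tx":0,"ty":0,"tz":0,"spin":0},{"grip":0.1,"tx":0,"ty":0,"tz":-1.5,"spin":0},{"grip":0.1,"tx":0,"ty":0,"tz":-2.5,"spin":0},{"grip":0.1,"tx":0,"ty":0,"tz":-3,"spin":0},{"grip":0.1,"tx":0,"ty":0,"tz":-3,"spin":0}]'
python3 -m creep '[{"grip":0.1,"tx":-2.5,"ty":1.3,"tz":0,"spin":0},{"grip":0.1,"tx":-2.5,"ty":1.3,"tz":0,"spin":0},{"grip":0.1,"tx":-2.5,"ty":1.3,"tz":0,"spin":0},{"grip":0.1,"tx":-2.5,"ty":1.3,"tz":0,"spin":0},{"grip":0.1,"tx":-2.5,"ty":1.3,"tz":0,"spin":0},{"grip":0.1,"tx":-2.5,"ty":1.3,"tz":0,"spin":0},{"grip":0.1,"tx":0,"ty":0,"tz":0,"spin":0},{"grip":0.1,"tx":0,"ty":0,"tz":0,"spin":0}]'
python3 - <<'E'
from h import *
c=optics.get_calibration("wrist"); p,d=optics.snapshot("wrist"); cv2.imwrite("pics/w2.png",p[:,:,::-1])
for o in wrist_drums(p,c): print(*o)
print(r.get_state()["tool_pos"])
t,_=optics.snapshot("top"); cv2.imwrite("pics/t2.png",t[:,:,::-1])
E
```

```text
clock: 8.03
tool_pos: [0.486, -0.0279, 0.1654]
eef_rot: [0.0, 1.0, 0.0, -0.001]
contact_force: [0.6, -0.1, -0.4]
opening: 0.547
finger_force: 0.0
clock: 8.7
tool_pos: [0.6371, 0.0511, 0.1641]
eef_rot: [-0.0, 1.0, 0.0, -0.0]
contact_force: [-0.3, -0.7, -0.2]
opening: 0.549
finger_force: 0.0
[131, 0, 38, 7, 192] [ 0.5014 -0.0307] 0.0239 [ 0.5013 -0.0425] [ 0.505  -0.0189]
[233, 0, 88, 43, 196] [0.5021 0.0499] 0.0553 [0.5018 0.0224] [0.5267 0.0775]
[272, 204, 44, 41, 1486] [0.6511 0.0621] 0.0332 [0.6351 0.0464] [0.6658 0.078 ]
[86, 219, 43, 26, 729] [ 0.6601 -0.0769] 0.0345 [ 0.6465 -0.093 ] [ 0.6661 -0.0601]
[0.63597617 0.04985738 0.16401503]
```

View pics/w2.png

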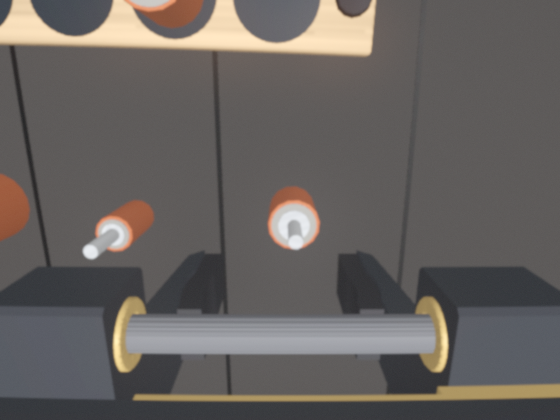

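View pics/t2.png

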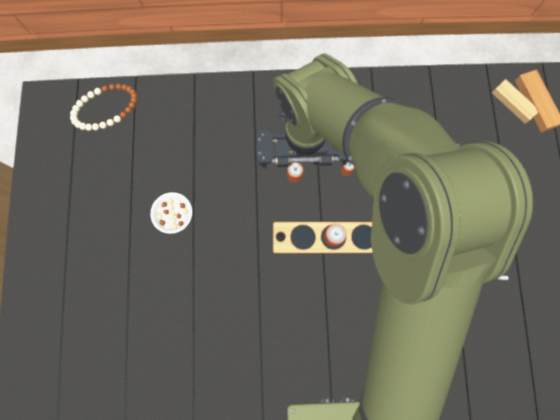

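The 48 mm drum stands on its spot (top view, about (336,234)). The 38 mm drum's top in the wrist view is at (294,222), which gives (0.651,0.061).

```bash
python3 -m creep '[{"grip":0.1,"tx":-1.5,"ty":1.1,"tz":1.5,"spin":0},{"grip":0.1,"tx":0,"ty":0,"tz":2.5,"spin":0},{"grip":0.1,"tx":0,"ty":0,"tz":0,"spin":0},{"grip":0.1,"tx":0,"ty":0,"tz":0,"spin":0},{"grip":0.1,"tx":0,"ty":0,"tz":0,"spin":0}]'
```

```text
clock: 9.22
tool_pos: [0.6513, 0.06, 0.1255]
eef_rot: [0.001, 1.0, -0.0, -0.0]
contact_force: [-0.2, 0.8, 0.8]
opening: 0.554
finger_force: 0.0
```

```bash
python3 -m creep '[{"grip":0.1,"tx":0,"ty":0.1,"tz":2,"spin":0},{"grip":0.1,"tx":0,"ty":0,"tz":2,"spin":0},{"grip":0.1,"tx":0,"ty":0,"tz":2,"spin":0},{"grip":0.1,"tx":0,"ty":0,"tz":1.1,"spin":0},{"grip":0.1,"tx":0,"ty":0,"tz":0,"spin":0},{"grip":0.1,"tx":0,"ty":0,"tz":0,"spin":0}]'
python3 -m creep '[{"grip":-1,"tx":0,"ty":0,"tz":0,"spin":0},{"grip":-1,"tx":0,"ty":0,"tz":0,"spin":0},{"grip":-1,"tx":0,"ty":0,"tz":0,"spin":0},{"grip":-1,"tx":0,"ty":0,"tz":0,"spin":0},{"grip":-1,"tx":0,"ty":0,"tz":0,"spin":0},{"grip":-1,"tx":0,"ty":0,"tz":0,"spin":0},{"grip":-1,"tx":0,"ty":0,"tz":0,"spin":0},{"grip":-1,"tx":0,"ty":0,"tz":0,"spin":0}]' 40
python3 -m creep '[{"grip":-1,"tx":0,"ty":0,"tz":-1,"spin":0},{"grip":-1,"tx":0,"ty":0,"tz":-2,"spin":0},{"grip":-1,"tx":0,"ty":0,"tz":-2.5,"spin":0},{"grip":-1,"tx":0,"ty":0,"tz":-2.5,"spin":0},{"grip":-1,"tx":0,"ty":0,"tz":-2.5,"spin":0},{"grip":-1,"tx":0,"ty":0,"tz":-2.5,"spin":0},{"grip":-1,"tx":0,"ty":0,"tz":-1,"spin":0},{"grip":-1,"tx":0,"ty":0,"tz":0,"spin":0}]'
```

```text
clock: 9.72
tool_pos: [0.652, 0.0618, 0.0545]
eef_rot: [0.0, 1.0, -0.0, 0.0]
contact_force: [-0.5, -0.7, -0.3]
opening: 0.551
finger_force: 0.0
clock: 10.38
tool_pos: [0.6518, 0.0619, 0.0538]
eef_rot: [0.0, 1.0, -0.0, 0.0]
contact_force: [0.0, 0.2, 0.1]
opening: 0.102
finger_force: 40.0
clock: 11.05
tool_pos: [0.6534, 0.0625, 0.1968]
eef_rot: [0.0, 1.0, 0.001, 0.003]
contact_force: [0.4, -0.6, -1.3]
opening: 0.1
finger_force: 40.0
```

```bash
python3 -m creep '[{"grip":-1,"tx":1,"ty":-1,"tz":0,"spin":0},{"grip":-1,"tx":2.1,"ty":-2.1,"tz":0,"spin":0},{"grip":-1,"tx":2.1,"ty":-2.1,"tz":0,"spin":0},{"grip":-1,"tx":2.1,"ty":-2.1,"tz":0,"spin":0},{"grip":-1,"tx":2.1,"ty":-2.1,"tz":0,"spin":0},{"grip":-1,"tx":2.1,"ty":-2.1,"tz":0,"spin":0},{"grip":-1,"tx":2.1,"ty":-2.1,"tz":0,"spin":0},{"grip":-1,"tx":2.1,"ty":-2.0,"tz":0,"spin":0}]'
python3 -m creep '[{"grip":-1,"tx":1.1,"ty":-0.8,"tz":0,"spin":0},{"grip":-1,"tx":0,"ty":0,"tz":0,"spin":0},{"grip":-1,"tx":0,"ty":0,"tz":0,"spin":0},{"grip":-1,"tx":0,"ty":0,"tz":0,"spin":0},{"grip":-1,"tx":0,"ty":0,"tz":0,"spin":0}]'
```

```text
clock: 11.72
tool_pos: [0.4924, -0.095, 0.1924]
eef_rot: [0.0, 1.0, 0.0, -0.001]
contact_force: [-0.2, -1.3, -0.8]
opening: 0.097
finger_force: 40.0
clock: 12.13
tool_pos: [0.4849, -0.1005, 0.1934]
eef_rot: [-0.001, 1.0, 0.001, 0.0]
contact_force: [0.3, -0.5, -0.8]
opening: 0.097
finger_force: 40.0
```

```bash
python3 -m creep '[{"grip":-1,"tx":0.1,"ty":-0.15,"tz":1,"spin":0},{"grip":-1,"tx":0,"ty":0,"tz":2.5,"spin":0},{"grip":-1,"tx":0,"ty":0,"tz":2.5,"spin":0},{"grip":-1,"tx":0,"ty":0,"tz":2.5,"spin":0},{"grip":-1,"tx":0,"ty":0,"tz":2,"spin":0},{"grip":-1,"tx":0,"ty":0,"tz":1.2,"spin":0},{"grip":-1,"tx":0,"ty":0,"tz":0,"spin":0},{"grip":-1,"tx":0,"ty":0,"tz":0,"spin":0}]'
python3 -m creep '[{"grip":-1,"tx":0,"ty":0,"tz":0.3,"spin":0},{"grip":-1,"tx":0,"ty":0,"tz":0.3,"spin":0},{"grip":-1,"tx":0,"ty":0,"tz":0.2,"spin":0},{"grip":-1,"tx":0,"ty":0,"tz":0.1,"spin":0},{"grip":-1,"tx":0,"ty":0,"tz":0,"spin":0},{"grip":-1,"tx":0,"ty":0,"tz":0,"spin":0}]'
```

```text
clock: 12.8
tool_pos: [0.4832, -0.1023, 0.0762]
eef_rot: [-0.001, 1.0, 0.0, -0.0]
contact_force: [-0.1, 0.8, -0.9]
opening: 0.099
finger_force: 40.0
clock: 13.3
tool_pos: [0.4828, -0.1035, 0.0679]
eef_rot: [0.0, 1.0, 0.0, 0.0]
contact_force: [0.3, -0.4, -0.9]
opening: 0.092
finger_force: 40.0
```

```bash
python3 -m creep '[{"grip":-1,"tx":-0.1,"ty":0.15,"tz":0.2,"spin":0},{"grip":-1,"tx":0,"ty":0,"tz":0.1,"spin":0},{"grip":-1,"tx":0,"ty":0,"tz":0,"spin":0},{"grip":-1,"tx":0,"ty":0,"tz":0,"spin":0}]'
python3 -m creep '[{"grip":0.1,"tx":0,"ty":0,"tz":0,"spin":0},{"grip":0.1,"tx":0,"ty":0,"tz":0,"spin":0},{"grip":0.1,"tx":0,"ty":0,"tz":0,"spin":0},{"grip":0.1,"tx":0,"ty":0,"tz":0,"spin":0},{"grip":0.1,"tx":0,"ty":0,"tz":-1.5,"spin":0},{"grip":0.1,"tx":0,"ty":0,"tz":-2.5,"spin":0},{"grip":0.1,"tx":0,"ty":0,"tz":-3,"spin":0},{"grip":0.1,"tx":0,"ty":0,"tz":-3,"spin":0}]'
python3 -m creep '[{"grip":0.1,"tx":-2.6,"ty":0.4,"tz":0,"spin":0},{"grip":0.1,"tx":-2.6,"ty":0.4,"tz":0,"spin":0},{"grip":0.1,"tx":-2.6,"ty":0.4,"tz":0,"spin":0},{"grip":0.1,"tx":-2.6,"ty":0.4,"tz":0,"spin":0},{"grip":0.1,"tx":-2.6,"ty":0.4,"tz":0,"spin":0},{"grip":0.1,"tx":-2.6,"ty":0.4,"tz":0,"spin":0},{"grip":0.1,"tx":0,"ty":0,"tz":0,"spin":0},{"grip":0.1,"tx":0,"ty":0,"tz":0,"spin":0}]'
python3 - <<'E'
from h import *
c=optics.get_calibration("wrist"); p,d=optics.snapshot("wrist"); cv2.imwrite("pics/w3.png",p[:,:,::-1])
for o in wrist_drums(p,c): print(*o)
print(r.get_state()["tool_pos"])
E
```

```text
clock: 13.63
tool_pos: [0.484, -0.1023, 0.0656]
eef_rot: [0.0, 1.0, -0.001, 0.001]
contact_force: [-2.6, -1.4, 9.5]
opening: 0.099
finger_force: 40.0
clock: 14.3
tool_pos: [0.483, -0.1017, 0.1653]
eef_rot: [0.0, 1.0, 0.0, -0.001]
contact_force: [0.5, -0.5, 0.1]
opening: 0.551
finger_force: 0.0
clock: 14.97
tool_pos: [0.6402, -0.0772, 0.164]
eef_rot: [-0.0, 1.0, 0.0, -0.0]
contact_force: [-0.7, -0.1, 0.1]
opening: 0.55
finger_force: 0.0
[309, 0, 84, 35, 191] [ 0.5055 -0.0314] 0.0529 [ 0.5044 -0.0578] [ 0.5248 -0.0051]
[410, 0, 85, 40, 1227] [0.505  0.0337] 0.0548 [0.5033 0.0064] [0.5272 0.061 ]
[81, 183, 72, 62, 3696] [ 0.6499 -0.1965] 0.0559 [ 0.6226 -0.222 ] [ 0.669  -0.1694]
[272, 216, 31, 29, 724] [ 0.6583 -0.0705] 0.024 [ 0.6471 -0.082 ] [ 0.6688 -0.0599]
[ 0.6388796  -0.07787762  0.16398081]
```

View pics/w3.png

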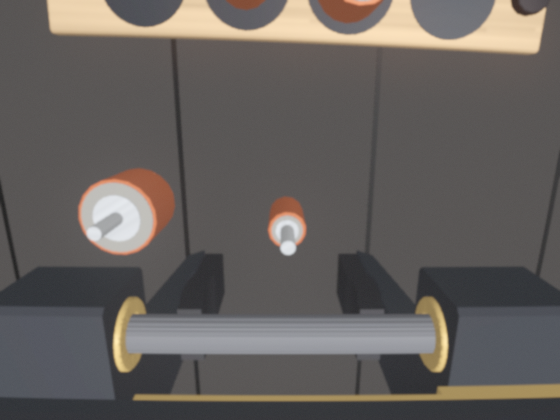

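The 28 mm drum's top is at (287,229), so its position is about (0.659,−0.073). The 58 mm drum's top is at (117,216).

```bash
python3 -m creep '[{"grip":0.1,"tx":-2.0,"ty":0.5,"tz":1.5,"spin":0},{"grip":0.1,"tx":0,"ty":0,"tz":2.5,"spin":0},{"grip":0.1,"tx":0,"ty":0,"tz":0,"spin":0},{"grip":0.1,"tx":0,"ty":0,"tz":0,"spin":0},{"grip":0.1,"tx":0,"ty":0,"tz":0,"spin":0}]'
```

```text
clock: 15.43
tool_pos: [0.6589, -0.0735, 0.1254]
eef_rot: [0.0, 1.0, -0.0, -0.0]
contact_force: [-1.4, -1.0, 0.2]
opening: 0.548
finger_force: 0.0
```

```bash
python3 -m creep '[{"grip":0.1,"tx":0,"ty":0,"tz":2,"spin":0},{"grip":0.1,"tx":0,"ty":0,"tz":2,"spin":0},{"grip":0.1,"tx":0,"ty":0,"tz":2,"spin":0},{"grip":0.1,"tx":0,"ty":0,"tz":1.1,"spin":0},{"grip":0.1,"tx":0,"ty":0,"tz":0,"spin":0},{"grip":0.1,"tx":0,"ty":0,"tz":0,"spin":0}]'
python3 -m creep '[{"grip":-0.3,"tx":0,"ty":0,"tz":0,"spin":0},{"grip":-0.5,"tx":0,"ty":0,"tz":0,"spin":0},{"grip":-0.6,"tx":0,"ty":0,"tz":0,"spin":0},{"grip":-0.7,"tx":0,"ty":0,"tz":0,"spin":0},{"grip":-0.75,"tx":0,"ty":0,"tz":0,"spin":0},{"grip":-1,"tx":0,"ty":0,"tz":0,"spin":0},{"grip":-1,"tx":0,"ty":0,"tz":0,"spin":0},{"grip":-1,"tx":0,"ty":0,"tz":0,"spin":0}]' 40
python3 -m creep '[{"grip":-1,"tx":0,"ty":0,"tz":-1,"spin":0},{"grip":-1,"tx":0,"ty":0,"tz":-2,"spin":0},{"grip":-1,"tx":0,"ty":0,"tz":-2.5,"spin":0},{"grip":-1,"tx":0,"ty":0,"tz":-2.5,"spin":0},{"grip":-1,"tx":0,"ty":0,"tz":-2.5,"spin":0},{"grip":-1,"tx":0,"ty":0,"tz":-2.5,"spin":0},{"grip":-1,"tx":0,"ty":0,"tz":-1,"spin":0},{"grip":-1,"tx":0,"ty":0,"tz":0,"spin":0}]'
```

```text
clock: 15.93
tool_pos: [0.6598, -0.0732, 0.0545]
eef_rot: [0.0, 1.0, -0.0, 0.0]
contact_force: [-0.6, -0.0, -0.6]
opening: 0.549
finger_force: 0.0
clock: 16.6
tool_pos: [0.6598, -0.0728, 0.0539]
eef_rot: [0.0, 1.0, 0.0, 0.0]
contact_force: [-0.1, 0.5, 1.5]
opening: 0.093
finger_force: 40.0
clock: 17.27
tool_pos: [0.6614, -0.0729, 0.1968]
eef_rot: [0.0, 1.0, -0.0, 0.003]
contact_force: [0.5, -0.3, -0.4]
opening: 0.095
finger_force: 40.0
```

```bash
python3 -m creep '[{"grip":-1,"tx":1.2,"ty":-0.7,"tz":0,"spin":0},{"grip":-1,"tx":2.2,"ty":-1.3,"tz":0,"spin":0},{"grip":-1,"tx":2.2,"ty":-1.3,"tz":0,"spin":0},{"grip":-1,"tx":2.2,"ty":-1.3,"tz":0,"spin":0},{"grip":-1,"tx":2.2,"ty":-1.3,"tz":0,"spin":0},{"grip":-1,"tx":2.2,"ty":-1.3,"tz":0,"spin":0},{"grip":-1,"tx":2.2,"ty":-1.3,"tz":0,"spin":0},{"grip":-1,"tx":2.2,"ty":-1.3,"tz":0,"spin":0}]'
python3 -m creep '[{"grip":-1,"tx":1.2,"ty":-0.6,"tz":0,"spin":0},{"grip":-1,"tx":0,"ty":0,"tz":0,"spin":0},{"grip":-1,"tx":0,"ty":0,"tz":0,"spin":0},{"grip":-1,"tx":0,"ty":0,"tz":0,"spin":0},{"grip":-1,"tx":0,"ty":0,"tz":0,"spin":0}]'
python3 - <<'E'
from h import *
p,d=optics.snapshot("side"); cv2.imwrite("pics/s3.png",p[:,:,::-1])
E
```

```text
clock: 17.93
tool_pos: [0.4913, -0.1713, 0.1923]
eef_rot: [0.0, 1.0, 0.0, -0.001]
contact_force: [0.9, -0.8, -1.8]
opening: 0.102
finger_force: 40.0
clock: 18.35
tool_pos: [0.4829, -0.1758, 0.1934]
eef_rot: [-0.001, 1.0, 0.001, 0.0]
contact_force: [0.4, 0.1, -1.4]
opening: 0.098
finger_force: 40.0
```

View pics/s3.png

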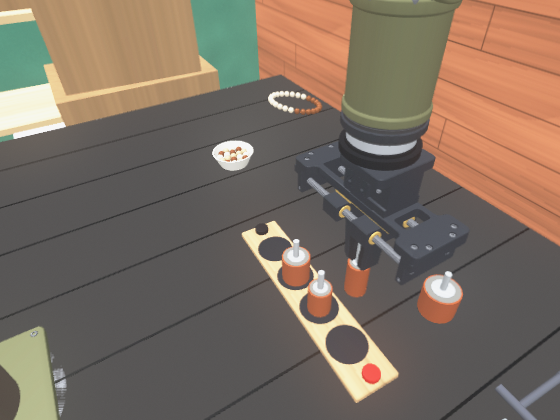

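The 48 and 38 mm drums stand on their spots at (296,268) and (320,298). The 28 mm drum hangs upright at (357,277). Now I lower it.

```bash
python3 -m creep '[{"grip":-1,"tx":0.1,"ty":-0.1,"tz":1,"spin":0},{"grip":-1,"tx":0,"ty":0,"tz":2.5,"spin":0},{"grip":-1,"tx":0,"ty":0,"tz":2.5,"spin":0},{"grip":-1,"tx":0,"ty":0,"tz":2.5,"spin":0},{"grip":-1,"tx":0,"ty":0,"tz":2,"spin":0},{"grip":-1,"tx":0,"ty":0,"tz":1.2,"spin":0},{"grip":-1,"tx":0,"ty":0,"tz":0,"spin":0},{"grip":-1,"tx":0,"ty":0,"tz":0,"spin":0}]'
python3 -m creep '[{"grip":-1,"tx":0,"ty":0,"tz":0.3,"spin":0},{"grip":-1,"tx":0,"ty":0,"tz":0.3,"spin":0},{"grip":-1,"tx":0,"ty":0,"tz":0.2,"spin":0},{"grip":-1,"tx":0,"ty":0,"tz":0.1,"spin":0},{"grip":-1,"tx":0,"ty":0,"tz":0,"spin":0},{"grip":-1,"tx":0,"ty":0,"tz":0,"spin":0}]'
python3 -m creep '[{"grip":-1,"tx":-0.1,"ty":0.1,"tz":0.1,"spin":0},{"grip":-1,"tx":0,"ty":0,"tz":0.1,"spin":0},{"grip":-1,"tx":0,"ty":0,"tz":0.05,"spin":0},{"grip":-1,"tx":0,"ty":0,"tz":0,"spin":0}]'
```

```text
clock: 19.07
tool_pos: [0.4811, -0.1771, 0.0763]
eef_rot: [-0.0, 1.0, 0.0, -0.0]
contact_force: [0.3, 0.1, -0.8]
opening: 0.098
finger_force: 40.0
clock: 19.57
tool_pos: [0.4807, -0.178, 0.0679]
eef_rot: [0.0, 1.0, -0.0, 0.0]
contact_force: [-0.0, -0.4, -1.1]
opening: 0.1
finger_force: 40.0
clock: 19.9
tool_pos: [0.4822, -0.1766, 0.0657]
eef_rot: [0.0, 1.0, 0.0, 0.001]
contact_force: [0.6, 1.0, 3.9]
opening: 0.098
finger_force: 40.0
```

```bash
python3 -m creep '[{"grip":-0.7,"tx":0,"ty":0,"tz":0,"spin":0},{"grip":-0.4,"tx":0,"ty":0,"tz":0,"spin":0},{"grip":0.1,"tx":0,"ty":0,"tz":0,"spin":0},{"grip":0.1,"tx":0,"ty":0,"tz":0,"spin":0},{"grip":0.1,"tx":0,"ty":0,"tz":-1.5,"spin":0},{"grip":0.1,"tx":0,"ty":0,"tz":-2.5,"spin":0},{"grip":0.1,"tx":0,"ty":0,"tz":-3,"spin":0},{"grip":0.1,"tx":0,"ty":0,"tz":-3,"spin":0}]'
python3 -m creep '[{"grip":0.1,"tx":-2.5,"ty":-0.3,"tz":0,"spin":0},{"grip":0.1,"tx":-2.5,"ty":-0.3,"tz":0,"spin":0},{"grip":0.1,"tx":-2.5,"ty":-0.3,"tz":0,"spin":0},{"grip":0.1,"tx":-2.5,"ty":-0.3,"tz":0,"spin":0},{"grip":0.1,"tx":-2.5,"ty":-0.3,"tz":0,"spin":0},{"grip":0.1,"tx":-2.5,"ty":-0.3,"tz":0,"spin":0},{"grip":0.1,"tx":0,"ty":0,"tz":0,"spin":0},{"grip":0.1,"tx":0,"ty":0,"tz":0,"spin":0}]'
python3 - <<'E'
from h import *
c=optics.get_calibration("wrist"); p,d=optics.snapshot("wrist"); cv2.imwrite("pics/w4.png",p[:,:,::-1])
for o in wrist_drums(p,c): print(*o)
print(r.get_state()["tool_pos"])
E
```

```text
clock: 20.57
tool_pos: [0.4809, -0.1767, 0.1658]
eef_rot: [0.0, 1.0, 0.0, -0.001]
contact_force: [1.3, -0.5, 0.1]
opening: 0.553
finger_force: 0.0
clock: 21.23
tool_pos: [0.632, -0.1946, 0.1645]
eef_rot: [0.0, 1.0, 0.0, -0.0]
contact_force: [-0.4, -0.4, 0.9]
opening: 0.55
finger_force: 0.0
[0, 0, 69, 101, 6705] [ 0.5241 -0.3575] 0.0795 [ 0.4941 -0.3845] [ 0.5569 -0.3303]
[263, 0, 86, 39, 209] [ 0.4976 -0.1773] 0.0542 [ 0.4964 -0.2043] [ 0.519  -0.1504]
[365, 0, 87, 44, 1867] [ 0.4965 -0.1119] 0.0555 [ 0.4956 -0.1396] [ 0.5217 -0.0843]
[466, 0, 74, 50, 978] [ 0.5039 -0.0489] 0.0531 [ 0.4953 -0.0742] [ 0.5243 -0.0239]
[523, 0, 37, 19, 565] [ 0.4994 -0.0245] 0.0276 [ 0.494  -0.0373] [ 0.505  -0.0116]
[42, 168, 73, 77, 1634] [ 0.6271 -0.3379] 0.0684 [ 0.6034 -0.3642] [ 0.6609 -0.3112]
[242, 194, 72, 51, 3106] [ 0.6485 -0.1955] 0.053 [ 0.6226 -0.2216] [ 0.6608 -0.1692]
[ 0.63072486 -0.19482643  0.16448727]
```

View pics/w4.png

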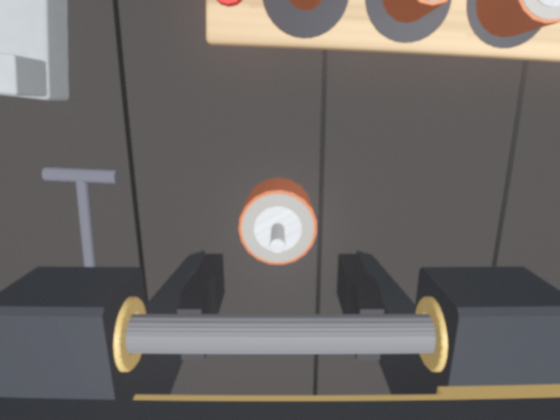

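The 58 mm drum's top is at (278,229), almost in line with the fingers, so its position is about (0.651,−0.197).

```bash
python3 -m creep '[{"grip":0.1,"tx":-2.0,"ty":-0.2,"tz":1.5,"spin":0},{"grip":0.1,"tx":0,"ty":0,"tz":2.5,"spin":0},{"grip":0.1,"tx":0,"ty":0,"tz":0,"spin":0},{"grip":0.1,"tx":0,"ty":0,"tz":2,"spin":0},{"grip":0.1,"tx":0,"ty":0,"tz":2,"spin":0},{"grip":0.1,"tx":0,"ty":0,"tz":2,"spin":0},{"grip":0.1,"tx":0,"ty":0,"tz":1.1,"spin":0},{"grip":0.1,"tx":0,"ty":0,"tz":0,"spin":0}]'
python3 -m creep '[{"grip":-0.3,"tx":0,"ty":0,"tz":0,"spin":0},{"grip":-0.5,"tx":0,"ty":0,"tz":0,"spin":0},{"grip":-0.6,"tx":0,"ty":0,"tz":0,"spin":0},{"grip":-0.7,"tx":0,"ty":0,"tz":0,"spin":0},{"grip":-0.75,"tx":0,"ty":0,"tz":0,"spin":0},{"grip":-1,"tx":0,"ty":0,"tz":0,"spin":0},{"grip":-1,"tx":0,"ty":0,"tz":0,"spin":0},{"grip":-1,"tx":0,"ty":0,"tz":0,"spin":0}]' 40
python3 -m creep '[{"grip":-1,"tx":0,"ty":0,"tz":-1,"spin":0},{"grip":-1,"tx":0,"ty":0,"tz":-2,"spin":0},{"grip":-1,"tx":0,"ty":0,"tz":-2.5,"spin":0},{"grip":-1,"tx":0,"ty":0,"tz":-2.5,"spin":0},{"grip":-1,"tx":0,"ty":0,"tz":-2.5,"spin":0},{"grip":-1,"tx":0,"ty":0,"tz":-2.5,"spin":0},{"grip":-1,"tx":0,"ty":0,"tz":-1,"spin":0},{"grip":-1,"tx":0,"ty":0,"tz":0,"spin":0}]'
```

```text
clock: 21.95
tool_pos: [0.6487, -0.1969, 0.0523]
eef_rot: [0.0, 1.0, 0.0, -0.003]
contact_force: [-0.8, -0.4, 0.6]
opening: 0.551
finger_force: 0.0
clock: 22.62
tool_pos: [0.6519, -0.1967, 0.0546]
eef_rot: [0.0, 1.0, 0.0, 0.0]
contact_force: [-0.4, -0.6, 2.4]
opening: 0.1
finger_force: 40.0
clock: 23.28
tool_pos: [0.6532, -0.1973, 0.1972]
eef_rot: [0.0, 1.0, -0.001, 0.003]
contact_force: [0.1, -0.3, -1.4]
opening: 0.098
finger_force: 40.0
```

```bash
python3 -m creep '[{"grip":-1,"tx":0.8,"ty":1.2,"tz":0,"spin":0},{"grip":-1,"tx":1.5,"ty":2.26,"tz":0,"spin":0},{"grip":-1,"tx":1.5,"ty":2.26,"tz":0,"spin":0},{"grip":-1,"tx":1.5,"ty":2.26,"tz":0,"spin":0},{"grip":-1,"tx":1.5,"ty":2.26,"tz":0,"spin":0},{"grip":-1,"tx":1.5,"ty":2.26,"tz":0,"spin":0},{"grip":-1,"tx":1.5,"ty":2.26,"tz":0,"spin":0},{"grip":-1,"tx":1.5,"ty":2.26,"tz":0,"spin":0}]'
python3 -m creep '[{"grip":-1,"tx":1.5,"ty":2.26,"tz":0,"spin":0},{"grip":-1,"tx":1.5,"ty":2.26,"tz":0,"spin":0},{"grip":-1,"tx":1.5,"ty":2.26,"tz":0,"spin":0},{"grip":-1,"tx":0.4,"ty":0.65,"tz":0,"spin":0},{"grip":-1,"tx":0,"ty":0,"tz":0,"spin":0},{"grip":-1,"tx":0,"ty":0,"tz":0,"spin":0},{"grip":-1,"tx":0,"ty":0,"tz":0,"spin":0},{"grip":-1,"tx":0,"ty":0,"tz":0,"spin":0}]'
```

```text
clock: 23.95
tool_pos: [0.5366, -0.0261, 0.1926]
eef_rot: [0.0, 1.0, 0.0, -0.002]
contact_force: [0.7, 1.6, -2.4]
opening: 0.098
finger_force: 40.0
clock: 24.62
tool_pos: [0.4904, 0.0459, 0.1938]
eef_rot: [0.002, 1.0, -0.0, -0.0]
contact_force: [-0.2, -0.4, -2.6]
opening: 0.098
finger_force: 40.0
```

```bash
python3 -m creep '[{"grip":-1,"tx":0.05,"ty":0.15,"tz":1,"spin":0},{"grip":-1,"tx":0,"ty":0,"tz":2.5,"spin":0},{"grip":-1,"tx":0,"ty":0,"tz":2.5,"spin":0},{"grip":-1,"tx":0,"ty":0,"tz":2.5,"spin":0},{"grip":-1,"tx":0,"ty":0,"tz":2,"spin":0},{"grip":-1,"tx":0,"ty":0,"tz":1.2,"spin":0},{"grip":-1,"tx":0,"ty":0,"tz":0,"spin":0},{"grip":-1,"tx":0,"ty":0,"tz":0,"spin":0}]'
python3 -m creep '[{"grip":-1,"tx":0,"ty":0,"tz":0.3,"spin":0},{"grip":-1,"tx":0,"ty":0,"tz":0.3,"spin":0},{"grip":-1,"tx":0,"ty":0,"tz":0.2,"spin":0},{"grip":-1,"tx":0,"ty":0,"tz":0.1,"spin":0},{"grip":-1,"tx":0,"ty":0,"tz":0,"spin":0},{"grip":-1,"tx":0,"ty":0,"tz":0,"spin":0}]'
python3 -m creep '[{"grip":-1,"tx":0,"ty":0,"tz":0.1,"spin":0},{"grip":-1,"tx":0,"ty":0,"tz":0.1,"spin":0},{"grip":-1,"tx":0,"ty":0,"tz":0,"spin":0},{"grip":-1,"tx":0,"ty":0,"tz":0,"spin":0}]'
```

```text
clock: 25.28
tool_pos: [0.4895, 0.0483, 0.0768]
eef_rot: [0.001, 1.0, -0.0, -0.0]
contact_force: [0.3, 0.4, -1.3]
opening: 0.098
finger_force: 40.0
clock: 25.78
tool_pos: [0.4894, 0.0491, 0.0684]
eef_rot: [0.0, 1.0, 0.0, 0.0]
contact_force: [0.3, 0.5, -2.6]
opening: 0.097
finger_force: 40.0
clock: 26.12
tool_pos: [0.4894, 0.0493, 0.0665]
eef_rot: [0.0, 1.0, 0.0, 0.0]
contact_force: [-1.2, 0.2, 2.3]
opening: 0.096
finger_force: 40.0
```

Contact. I release, lift, and retreat to the side so the cameras can check.

```bash
python3 -m creep '[{"grip":-0.7,"tx":0,"ty":0,"tz":0,"spin":0},{"grip":-0.4,"tx":0,"ty":0,"tz":0,"spin":0},{"grip":0.1,"tx":0,"ty":0,"tz":0,"spin":0},{"grip":0.1,"tx":0,"ty":0,"tz":0,"spin":0},{"grip":0.1,"tx":0,"ty":0,"tz":-1.5,"spin":0},{"grip":0.1,"tx":0,"ty":0,"tz":-3,"spin":0},{"grip":0.1,"tx":0,"ty":0,"tz":-4,"spin":0},{"grip":0.1,"tx":0,"ty":0,"tz":-4,"spin":0}]'
python3 -m creep '[{"grip":0.1,"tx":0,"ty":3,"tz":-2,"spin":0},{"grip":0.1,"tx":0,"ty":4,"tz":0,"spin":0},{"grip":0.1,"tx":0,"ty":4,"tz":0,"spin":0},{"grip":0.1,"tx":0,"ty":4,"tz":0,"spin":0},{"grip":0.1,"tx":0,"ty":4,"tz":0,"spin":0},{"grip":0.1,"tx":0,"ty":4,"tz":0,"spin":0},{"grip":0.1,"tx":0,"ty":4,"tz":0,"spin":0},{"grip":0.1,"tx":0,"ty":4,"tz":0,"spin":0}]'
python3 -m creep '[{"grip":0.1,"tx":3,"ty":2,"tz":0,"spin":0},{"grip":0.1,"tx":3,"ty":2,"tz":0,"spin":0},{"grip":0.1,"tx":3,"ty":2,"tz":0,"spin":0},{"grip":0.1,"tx":3,"ty":2,"tz":0,"spin":0},{"grip":0.1,"tx":3,"ty":2,"tz":0,"spin":0},{"grip":0.1,"tx":0,"ty":0,"tz":0,"spin":0},{"grip":0.1,"tx":0,"ty":0,"tz":0,"spin":0},{"grip":0.1,"tx":0,"ty":0,"tz":0,"spin":0}]'
python3 - <<'E'
from h import *
p,_=optics.snapshot("side"); t,_=optics.snapshot("top")
cv2.imwrite("pics/s5.png",p[:,:,::-1]); cv2.imwrite("pics/t5.png",t[:,:,::-1])
H,S,V=measure("top",t); roi=np.zeros(V.shape,bool); roi[215:262,285:412]=1
for m,s in blobs((S<60)&(V>140)&roi,15):
    c,rad=circ("top",m,.062); print(s.tolist(),np.round(c,4),round(2*rad,4))
E
```

```text
clock: 26.78
tool_pos: [0.4882, 0.0489, 0.1921]
eef_rot: [0.0, 1.0, -0.0, -0.001]
contact_force: [1.3, -0.1, -0.3]
opening: 0.548
finger_force: 0.0
clock: 27.45
tool_pos: [0.4889, 0.3607, 0.2111]
eef_rot: [0.0, 1.0, -0.0, -0.0]
contact_force: [0.8, -0.6, -0.4]
opening: 0.552
finger_force: 0.0
clock: 28.12
tool_pos: [0.3399, 0.4585, 0.211]
eef_rot: [0.0, 1.0, -0.001, 0.0]
contact_force: [1.1, -0.4, -0.4]
opening: 0.552
finger_force: 0.0
[293, 225, 22, 21, 365] [0.4864 0.0482] 0.0512
[328, 225, 17, 17, 237] [ 0.4874 -0.0293] 0.0412
[362, 227, 13, 14, 139] [ 0.4838 -0.1037] 0.0316
[395, 228, 11, 11, 84] [ 0.483  -0.1799] 0.0273
```

View pics/s5.png

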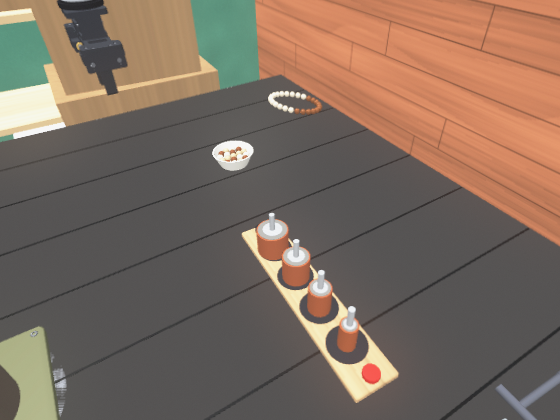

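View pics/t5.png

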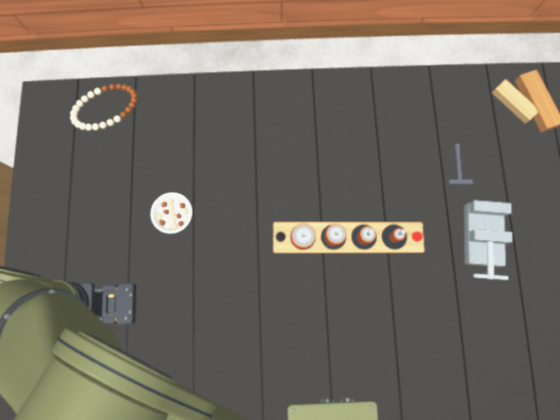

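Both views show all four drums upright and in order, from the 28 mm drum beside the red button to the 58 mm drum at the far end. Each is within about 4 mm of its spot's centre. The bowl is still at (171,213) and the arm is clear, so I hand in.

```bash
python3 -c "
from plant import workorder
print(workorder.finish_job())"
```

```text
the job is handed in; nothing more can be done
None
```

I handed the job in at about 28 s on the robot's clock, with no verdict returned; my last pictures show the four drums upright on their spots in order, thinnest beside the red button and each within about 4 mm of centre, the bowl where it started and the arm clear.

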